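Set up a strap clamp on the drilling plate

TASK

Set the angle bracket up for drilling on the steel plate: stand it flat in the nest with its upright at the stop, lay the brass pad in the middle of its open foot, and set the packing block that brings the strap level (and no other) flat on the far side of the stud, about as far from the stud as the pad is. Then lay the strap over the stud so that it bridges pad and block along the plate, and put the washer over the stud flat on the strap, ready for the nut.

Things in the scene. Friction and masses are not known exactly. Their poses are not given: they have to be found in the camera images.
- plate: Fixed dark steel plate 12 mm thick, x -120 to 95, y -65 to 65 (mm). Origin: stud axis, plate's underside (3 mm over the table). Stud: 12 mm thick, top at z 72, last 8 mm tapered; jam nut at its foot, 19 mm wide, 6 high. Nest at the -x end: U of low steel bars, 8 mm high, stop face at x -91, cheek faces y +-30 from x -91 to -57; bracket sits well at x -53, y 0; then pad x -46 and block x +45 match.
- bracket: Loose aluminium angle bracket, 0.26 kg. Origin: centre of the foot's underside, z up. Foot 70 (x) x 50 (y) x 20 mm high; upright at its -x end, x -35 to -21, 50 mm wide, top at z 50, with an 18 mm bore. The foot's open top spans x -21 to 35, middle x 7. In the nest its x axis points as the plate's: upright at the stop. Can be lifted by the upright, 14 mm thick.
- pad: Loose square brass pad, 30 x 30 x 6 mm. Origin: centre of the underside.
- block_low: Loose square steel packing block, 40 x 40 x 14 mm high, small hole down the middle; the lowest of three. Origin: centre of the underside.
- block_mid: Loose square steel packing block, 40 x 40 x 26 mm high, small hole down the middle; the middle one of three. Origin: centre of the underside.
- block_tall: Loose square steel packing block, 40 x 40 x 38 mm high, small hole down the middle; the tallest of three. Origin: centre of the underside.
- strap: Loose dark steel clamp strap lying flat, 110 long (x) x 36 wide (y) x 12 mm thick, round ends; through its middle goes a slot 50 mm long (x) and 18 mm wide (y), for the stud. Either end may go on the pad. Origin: centre of the underside. 0.28 kg.
- washer: Loose thick steel washer lying flat, 44 mm diameter, 8 mm thick, 18 mm hole. Origin: centre of the underside.
There are look-alikes about, which are no part of the job. What is meant by the pad is not orange or purple, and is the smaller of those in its own colour.

How it is judged (in metres and radians):
At the end, for the whole second after the job is handed in: Bracket flat in the nest, upright at the stop; pad on the open foot within 12 mm of its middle; middle block flat on the plate, 30-60 mm past the stud; strap level on both, over the stud, square, centred within 14 mm; washer flat on it over the stud; other blocks off the plate; all free, at rest (x of bracket in the frame of plate between -0.062 and -0.042 m and y of bracket in the frame of plate between -0.008 and 0.008 m and z of each of bracket, block_mid in the frame of plate below 0.015 m and angle between each of bracket, block_mid, strap, washer's own z axis and vertical below 0.05 rad and angle between the x axis of each of bracket, strap and the x axis of plate, either way round below 0.15 rad and x of pad in the frame of bracket between -0.006 and 0.02 m and y of pad in the frame of bracket between -0.012 and 0.012 m and z of pad in the frame of bracket between 0.017 and 0.023 m and x of pad in the frame of plate between -0.062 and -0.03 m and x of block_mid in the frame of plate between 0.03 and 0.06 m and y of block_mid in the frame of plate between -0.013 and 0.013 m and z of block_mid in the frame of plate above 0.009 m and x of strap in the frame of plate between -0.014 and 0.014 m and y of strap in the frame of plate between -0.01 and 0.01 m and z of strap in the frame of plate between 0.035 and 0.041 m and horizontal distance between washer and plate below 0.008 m and z of washer in the frame of strap between 0.009 and 0.015 m and horizontal distance between each of block_low, block_tall and plate above 0.1 m and linear speed of each of bracket, pad, block_mid, strap, washer below 0.02 m/s); the robot touches nothing.
It also fails if it takes over 120 s, if anything falls off the work surface, if the arm or the gripper's body presses on something with over 40 N, if the wrist force passes 120 N, or if a joint passes its speed limit or range.

ROBOT

A 6-joint arm with a two-finger parallel gripper is mounted at the origin on a cart in front of the work surface, level with it; the furniture and walls round the work are solid. World frame = base frame: x ahead of the robot, y to its left, z up, the work surface at z = 0. Lengths are in m, angles in degrees, forces in N, time in s.
With the tool pointing down it reaches from about 0.35 to 0.975 m from the base axis. Payload 7.1 kg.
Tool frame: the origin (TCP) lies on the front face of the gripper's body, between the roots of the fingers; the fingertips stand 80 mm ahead of it and the grasp point (between the pads) lies 61 mm ahead of it; z points along the fingers, y is the line along which they close (so a half turn about z gives the same grasp; the last joint's range is limited). The gripper opens to 88 mm and grips with 3 to 60 N. Pads are 20 mm wide; open, the fingers measure 115 mm over their backs; the gripper's body (75 mm by 178 mm) begins 61 mm behind the grasp point.
Start: joints at [-71.62, 24.242, 93.386, -0, 62.372, -1.089], TCP at [0.208, -0.589, 0.303] pointing down, gripper open.
Joint ranges: [-172.04, 172.04], [-51.8, 120.97], [4.93, 147.93], [-75.15, 255.16], [6.16, 154.13], [-145.62, 145.62]. Speed limits (degrees/s): [136.94, 136.94, 172.46, 180, 180, 180].

INTERFACE

Orientations are given as [roll, pitch, yaw] about the fixed x, y, z axes, in that order (R = Rz(yaw) Ry(pitch) Rx(roll)).
In Python, from plant import bot gives the robot as it stands. The module is installed in compiled form; this text tells all that it offers.
- The arm moves only by the shell command python3 -m creep 'ROWS' [OPENING] [FORCE]. ROWS is text: rows parted by semicolons, each of 4 numbers parted by spaces: the shift along the tool's x, y, z in m, then the turn about the tool's z in degrees. A call has exactly 10 rows; each row shifts and turns the commanded pose from where the row before left it, along the tool's axes as they then stand; what a row does not reach is not made up. A row lasts 1/8 s, in which the tool goes at most 62.5 mm and 10.7 degrees, less where a joint would pass 70% of its speed; a pose out of reach is approached as far as the arm can. A call with a gripper value outside its range is refused whole. OPENING is the opening, from 0 (shut) to 1 (fully open), set as the call begins (- or left out, the last holds). The fingers move at their own pace and stop on an object; FORCE is the grip in N (left out, the last holds). Time passes only in rows, so rows that do not move let the fingers close, or fill a call up. It gives the time, the measured TCP pose, the force, the opening and the grip force at its end, in the units of the state.
- bot.get_state(): the state, without advancing time (a new reading comes with each control period).
- bot.get_image(name): name is "scene" or "top"; returns a dict with "pixels" (420x560x3 uint8, blue, green, red), "fx", "fy", "cx", "cy" (pixels), "position" and "attitude" of the camera in the world. Camera axes: x right, y down, z forward; pixel columns grow to the right and rows downward; lengths in m; the calibration is good to about 2 mm. A picture is of the moment at which its call begins. There is no depth.
- bot.finish_job(): hands the job in; it is judged then, once.
The state is a dict: "time_s": time; "qpos": joint angles; "joint_vel": joint speeds; "tau": joint torques, N m; "tool_pos": TCP position; "tool_rot": TCP orientation; "ft_force": force on the tool from outside, world axes, zero at the start; "wrist_torque": the same for the moment, N m; "width": finger opening in m; "grip_force": force on a finger pad.
Only numpy, scipy, OpenCV 4.12 (cv2) and the standard library are available. Lean on these libraries where they do the work, as an engineer would, in place of code of your own. Each camera call takes 0.05 s, during which the arm holds its last target. There are 200 camera calls.

## Working session

There is one attempt and no reset: what is moved stays moved. The work goes in short steps, Python scripts to look and compute and a shell command to move; the robot and the scene stay as the last step left them, time stands still between calls to the robot, and variables do not carry over. Pictures are saved under pics/ and viewed, at most 14 in all, crops included, and the job is handed in when it is done.

```bash
mkdir -p pics
python3 - <<'E'
from plant import bot
import cv2
for n in("scene","top"):
    i=bot.get_image(n);cv2.imwrite(f"pics/{n}0.png",i["pixels"]);print(n,{k:i[k] for k in i if k!="pixels"})
print(bot.get_state())
E
```

```text
scene {'fx': 490.83527574751537, 'fy': 490.83527574751537, 'cx': 268.85938668119945, 'cy': 214.36232433218123, 'position': array([ 0.01270602, -0.86184998,  0.99239768]), 'attitude': array([-132.53579652,   -1.15750638,  -28.57825655])}
top {'fx': 503.15471586270974, 'fy': 503.15471586270974, 'cx': 293.17526161932665, 'cy': 213.40438735094773, 'position': array([0.35595488, 0.07431496, 1.17153353]), 'attitude': array([-172.66965161,   -4.39047758,  -89.02762729])}
{'time_s': 0.1, 'qpos': array([-7.16210083e+01,  2.42786859e+01,  9.34243595e+01, -1.97090281e-03,
        6.23729985e+01, -1.08709840e+00]), 'joint_vel': array([ 0.02714556, -0.12422864, -0.09885527, -0.00917648,  0.10651635,
       -0.06834157]), 'tau': array([ 1.10083060e-03, -5.45608985e+01, -2.74325734e+01,  6.45272154e-02,
        1.87844055e-02, -3.03282638e-05]), 'tool_pos': array([ 0.20819647, -0.58890919,  0.30201273]), 'tool_rot': array([-1.79923937e+02,  3.01933410e-04,  1.94670054e+01]), 'ft_force': array([ 0.63291889,  0.41588593, -0.35050524]), 'wrist_torque': array([ 0.00212463, -0.01969766, -0.03653623]), 'grip_force': 0.0, 'width': 0.08803308820890395}
```

```bash
ls
```

```text
pics
```

View pics/scene0.png

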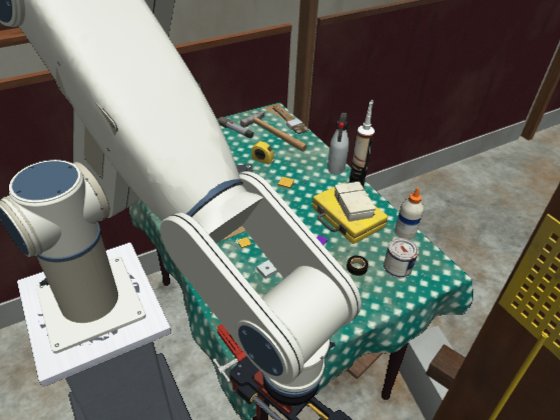

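View pics/top0.png

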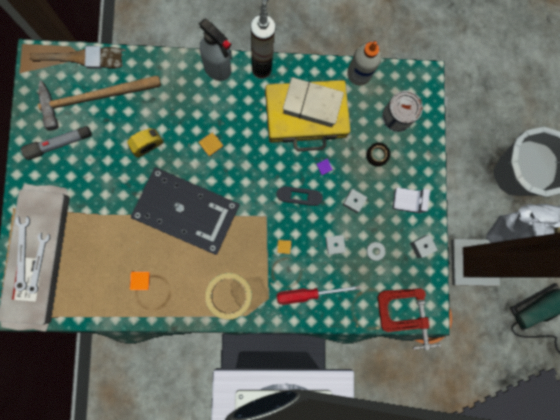

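```bash
cat > h.py <<'E'
import numpy as np,cv2
from scipy.spatial.transform import Rotation as R
from plant import bot
CAL={"scene":(490.835,268.859,214.362,[0.01270602,-0.86184998,0.99239768],[-132.53579652,-1.15750638,-28.57825655]),
"top":(503.1547,293.17526,213.40439,[0.35595488,0.07431496,1.17153353],[-172.66965161,-4.39047758,-89.02762729])}
def ray(n,u,v):
    f,cx,cy,p,a=CAL[n];d=R.from_euler("xyz",a,degrees=True).apply([(u-cx)/f,(v-cy)/f,1]);return np.array(p),d
def at(n,u,v,z):
    p,d=ray(n,u,v);return p+d*(z-p[2])/d[2]
def proj(n,P):
    f,cx,cy,p,a=CAL[n];q=R.from_euler("xyz",a,degrees=True).inv().apply(np.array(P)-p);return np.array([cx+f*q[...,0]/q[...,2],cy+f*q[...,1]/q[...,2]]).T
def tri(ut,us):
    p,d=ray("top",*ut);q,e=ray("scene",*us)
    s=np.linalg.lstsq(np.c_[d,-e],q-p,rcond=None)[0];A=p+s[0]*d;B=q+s[1]*e
    return (A+B)/2,np.linalg.norm(A-B)
def crop(n,name,x0,y0,x1,y1,s):
    im=bot.get_image(n)["pixels"][y0:y1,x0:x1]
    cv2.imwrite("pics/"+name,cv2.resize(im,None,fx=s,fy=s,interpolation=cv2.INTER_CUBIC))
E
python3 - <<'E'
from h import *
crop("top","t1.png",265,150,445,285,4.4)
for u in [(412,200),(355,201),(336,244),(424,246),(284,247),(210,144),(376,252),(300,196),(180,208),(213,222)]: print(u,at("top",*u,0).round(3))
E
```

```text
(412, 200) [ 0.549 -0.299  0.   ]
(355, 201) [ 0.542 -0.16   0.   ]
(336, 244) [ 0.439 -0.115  0.   ]
(424, 246) [ 0.439 -0.327  0.   ]
(284, 247) [0.429 0.007 0.   ]
(210, 144) [0.669 0.187 0.   ]
(376, 252) [ 0.422 -0.211  0.   ]
(300, 196) [ 0.551 -0.029  0.   ]
(180, 208) [0.514 0.25  0.   ]
(213, 222) [0.483 0.173 0.   ]
```

View pics/t1.png

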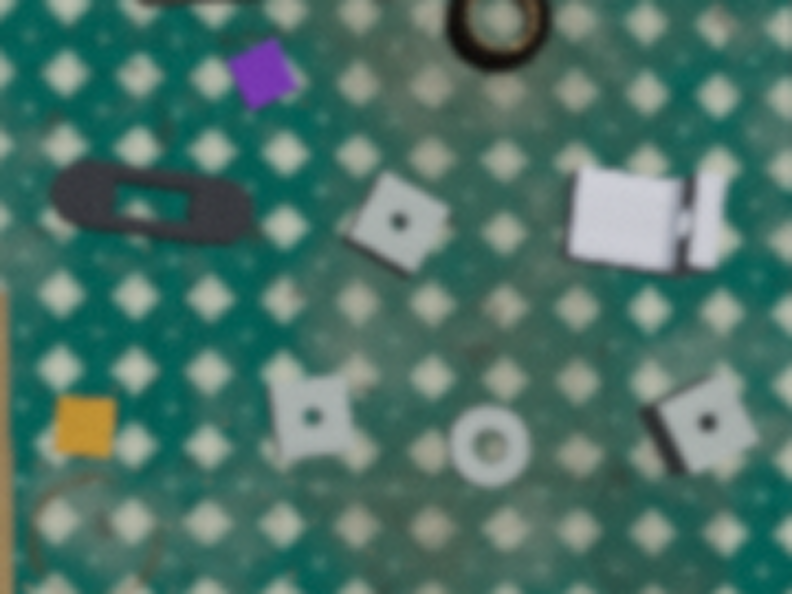

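```bash
python3 -m creep '.039 -.038 -.005 0;.039 -.038 -.005 0;.039 -.038 -.005 0;.039 -.038 -.005 0;.039 -.038 -.005 0;.039 -.038 -.005 0;.039 -.038 -.005 0;.039 -.038 -.005 0;.039 -.038 -.005 0;.039 -.038 -.005 0' 1 && python3 -m creep '.0115 -.0415 0 0;.0115 -.0415 0 0;.0115 -.0415 0 0;.0115 -.0415 0 0;.0115 -.0415 0 0;.0115 -.0415 0 0;.0115 -.0415 0 0;.0115 -.0415 0 0;.0115 -.0415 0 0;.0115 -.0415 0 0'
python3 - <<'E'
from h import *
im=bot.get_image("scene")["pixels"];cv2.imwrite("pics/s1full.png",im)
c=im[110:320,200:480];cv2.imwrite("pics/s1.png",cv2.resize(c,None,fx=2.8,fy=2.8,interpolation=cv2.INTER_CUBIC))
E
```

```text
time_s: 1.4
tool_pos: [0.4498, -0.0993, 0.3529]
tool_rot: [180.0, -0.0, 19.5]
ft_force: [0.3, 0.2, -0.1]
width: 0.0879
grip_force: 0.0
time_s: 2.65
tool_pos: [0.4191, 0.33, 0.3525]
tool_rot: [180.0, 0.0, 19.5]
ft_force: [0.6, -0.1, -0.5]
width: 0.0881
grip_force: 0.0
```

View pics/s1.png

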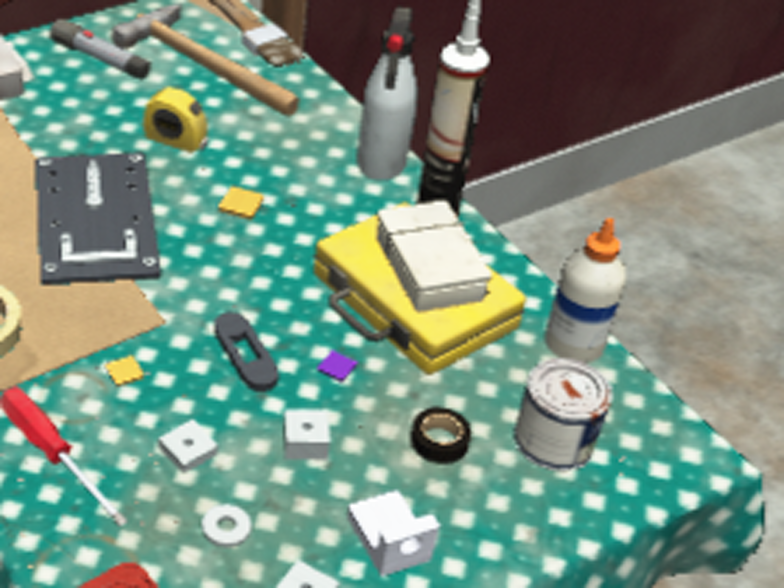

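Run:
```python
from h import *
im=cv2.imread("pics/s1full.png");t=cv2.imread("pics/top0.png")
r=lambda a,s:cv2.resize(a,None,fx=s,fy=s,interpolation=cv2.INTER_CUBIC)
cv2.imwrite("pics/s2.png",r(im[215:345,230:375],4.6))
a=r(t[160:260,125:245],4);b=r(im[155:222,205:265],5.97)[:400]
cv2.imwrite("pics/p2.png",np.hstack([a,b[:400,:320]]))
```

```text
(no output)
```

View pics/s2.png

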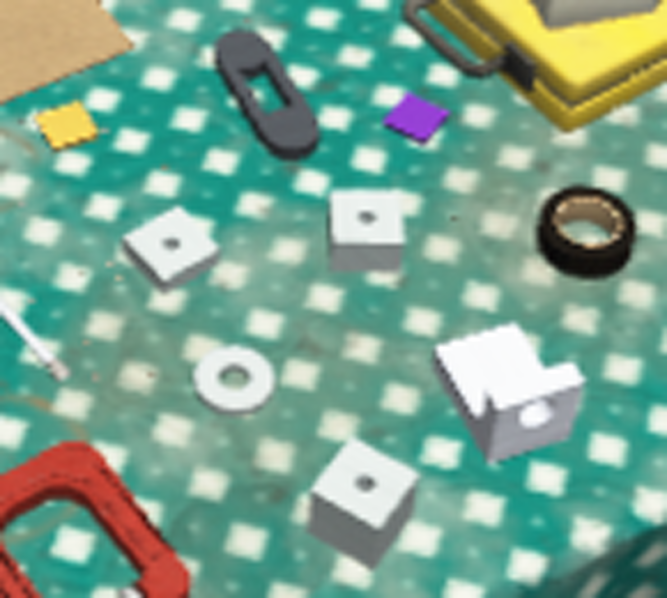

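View pics/p2.png

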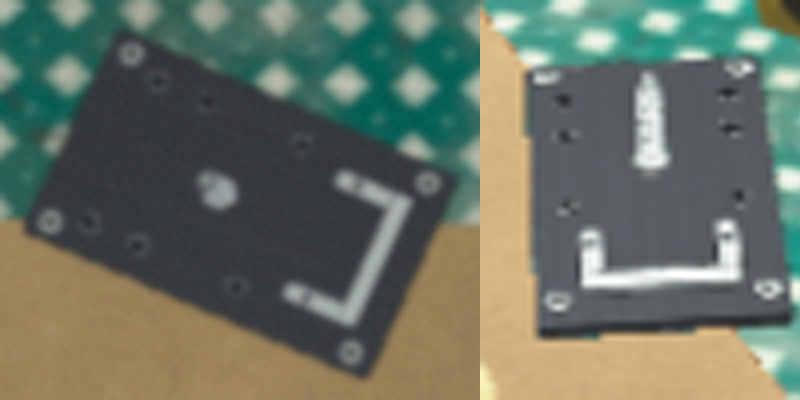

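```bash
cat > m.py <<'E'
from h import *
T=lambda x,y:(265+(x+.5)/4.4-.5,150+(y+.5)/4.4-.5)
S=lambda x,y:(230+(x+.5)/4.6-.5,215+(y+.5)/4.6-.5)
PT=lambda x,y:(125+(x+.5)/4-.5,160+(y+.5)/4-.5)
PS=lambda x,y:(205+(x-479.5)/5.97-.5,155+(y+.5)/5.97-.5)
if __name__=="__main__":
  for n,a,b in [("mid",(400,222),(367,217)),("tall",(708,423),(366,484)),("low",(313,416),(172,243)),("washer",(490,446),(234,378)),("pad",(86,427),(69,126)),("strap",(152,204),(267,92)),
   ("brFx+",(580,168),(514,324)),("brFx-",(570,250),(436,351)),("brUx+",(728,178),(583,378)),("brUx-",(716,270),(492,412))]:
    p,e=tri(T(*a),S(*b));print(n,p.round(4),"gap",e.round(4))
  Q=[]
  for n,a,b in [("c1",(131,53),(740,68)),("c2",(428,182),(768,288)),("c3",(350,352),(558,300)),("c4",(50,220),(545,77)),("stud",(203,180),(650,75))]:
    p,e=tri(PT(*a),PS(*b));print(n,p.round(4),"gap",e.round(4));Q.append(p)
  Q=np.array(Q);print("mid",Q[:4].mean(0),"dx",np.degrees(np.arctan2(*(Q[0]+Q[3]-Q[1]-Q[2])[1::-1])))
  # single-view at known heights
  for n,a,z in [("mid",(400,222),.026),("washer",(490,446),.008),("pad",(86,427),.006),("strap",(152,204),.012)]: print(n,at("top",*T(*a),z).round(4))
E
python3 m.py
```

```text
mid [ 0.5409 -0.1568  0.0246] gap 0.0004
tall [ 0.4374 -0.3188  0.0351] gap 0.0012
low [ 0.4376 -0.1128  0.0121] gap 0.0002
washer [ 0.4241 -0.2093  0.0055] gap 0.0001
pad [0.4303 0.0066 0.0028] gap 0.0013
strap [ 0.5504 -0.0264  0.006 ] gap 0.0018
brFx+ [ 0.5747 -0.2567  0.0173] gap 0.0011
brFx- [ 0.5289 -0.2509  0.0144] gap 0.0019
brUx+ [ 0.5652 -0.3256  0.0532] gap 0.0014
brUx- [ 0.5151 -0.3191  0.0481] gap 0.0025
c1 [0.5921 0.3029 0.015 ] gap 0.0004
c2 [0.5215 0.1309 0.0158] gap 0.0011
c3 [0.4232 0.1716 0.0154] gap 0.0001
c4 [0.4935 0.3432 0.0156] gap 0.0017
stud [0.5122 0.249  0.0737] gap 0.0017
mid [0.50754211 0.23716455 0.01547491] dx 67.70342954447123
mid [ 0.5405 -0.1564  0.026 ]
washer [ 0.4239 -0.2087  0.008 ]
pad [0.4295 0.007  0.006 ]
strap [ 0.5486 -0.0255  0.012 ]
```

```bash
cat > go.py <<'E'
import sys;from h import *
x,y,z,yaw=map(float,sys.argv[1:5]);s=bot.get_state();r=s["tool_rot"][2];p=s["tool_pos"]
d=R.from_euler("xyz",[180,0,yaw],degrees=True).inv().apply(np.array([x,y,z])-p)
print("turn",round((r-yaw+180)%360-180,2),"then shift",d.round(4),"F",s["ft_force"].round(1))
E
python3 go.py .5424 -.316 .107 -7.4
python3 - <<'E'
from m import *
ang=lambda a,b,z,f=T:np.degrees(np.arctan2(*(at("top",*f(*b),z)-at("top",*f(*a),z))[1::-1]))
print("mid",ang((386,170),(450,213),.026),"pad",ang((58,396),(117,399),.006),ang((55,453),(112,458),.006),"strap",ang((52,193),(252,218),.012))
E
```

```text
turn 26.95 then shift [0.2059 0.6286 0.2457] F [-1.2  2.7  1. ]
mid -122.72159872013226 pad -91.60784418257307 -93.80872176683923 strap -95.50960147062335
```

```bash
python3 -m creep '0 0 .03 9;0 0 .03 9;0 0 .03 8.9;.0188 .0572 0 0;.0188 .0572 0 0;.0188 .0572 0 0;.0188 .0572 0 0;.0188 .0572 0 0;.0188 .0572 0 0;.0188 .0572 0 0' && python3 -m creep '.0186 .0571 .015 0;.0186 .0571 .015 0;.0186 .0571 .015 0;.0186 .0571 .015 0;0 0 .02 0;0 0 .02 0;0 0 0 0;0 0 0 0;0 0 0 0;0 0 0 0'
python3 go.py .5424 -.316 .107 -7.4
python3 - <<'E'
from h import *
crop("top","t3.png",340,140,480,250,5.5)
E
```

```text
time_s: 3.95
tool_pos: [0.4981, -0.0876, 0.2628]
tool_rot: [-180.0, -0.0, -7.4]
ft_force: [1.1, 0.1, 0.1]
width: 0.0878
grip_force: 0.0
time_s: 5.2
tool_pos: [0.5429, -0.3213, 0.1635]
tool_rot: [180.0, -0.1, -7.4]
ft_force: [-0.1, 0.2, 0.3]
width: 0.0877
grip_force: 0.0
turn 0.0 then shift [-0.0012 -0.0052  0.0565] F [-0.1  0.2  0.3]
```

View pics/t3.png

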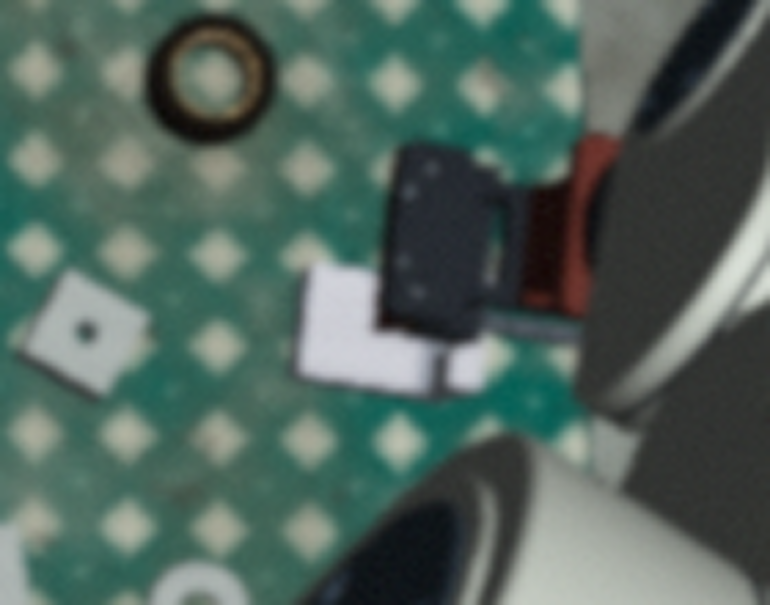

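```bash
python3 -m creep '-.001 -.005 0 0;0 0 .015 0;0 0 .015 0;0 0 .013 0;0 0 .013 0;0 0 0 0;0 0 0 0;0 0 0 0;0 0 0 0;0 0 0 0' && python3 -m creep '0 0 0 0;0 0 0 0;0 0 0 0;0 0 0 0;0 0 0 0;0 0 0 0;0 0 0 0;0 0 0 0;0 0 0 0;0 0 0 0' 0 45
```

```text
time_s: 6.5
tool_pos: [0.5422, -0.3165, 0.107]
tool_rot: [180.0, -0.0, -7.4]
ft_force: [0.1, 0.7, -0.7]
width: 0.0878
grip_force: 0.0
time_s: 7.75
tool_pos: [0.5421, -0.3164, 0.1067]
tool_rot: [-180.0, 0.0, -7.4]
ft_force: [0.5, 1.9, 0.3]
width: 0.0135
grip_force: 44.9
```

```bash
python3 -m creep '0 0 -.05 7.5;0 0 -.05 7.4;-.0269 -.0478 0 0;-.0269 -.0478 0 0;-.0269 -.0478 0 0;-.0269 -.0478 0 0;-.0269 -.0478 0 0;-.0269 -.0478 0 0;-.0269 -.0478 0 0;-.0269 -.0478 0 0' && python3 -m creep '-.0269 -.0478 0 0;0 0 .02 0;0 0 .02 0;0 0 .01 0;0 0 0 0;0 0 0 0;0 0 0 0;0 0 0 0;0 0 0 0;0 0 0 0'
python3 go.py .4816 .1738 .122 -22.3
python3 - <<'E'
from h import *
a=bot.get_image("top")["pixels"][160:270,120:260];b=bot.get_image("scene")["pixels"][130:240,190:290]
cv2.imwrite("pics/b1.png",np.hstack([cv2.resize(i,None,fx=s,fy=s,interpolation=2) for i,s in((a,3.3),(b,3.3))]))
E
```

```text
time_s: 9.0
tool_pos: [0.4877, 0.1206, 0.2065]
tool_rot: [180.0, 0.0, -22.3]
ft_force: [0.7, 0.3, -2.7]
width: 0.0137
grip_force: 44.9
time_s: 10.25
tool_pos: [0.4816, 0.1735, 0.1568]
tool_rot: [-180.0, -0.0, -22.3]
ft_force: [-0.4, -0.1, -3.5]
width: 0.0138
grip_force: 44.9
turn -0.03 then shift [-0.0002 -0.0003  0.0348] F [-0.4 -0.1 -3.5]
```

View pics/b1.png

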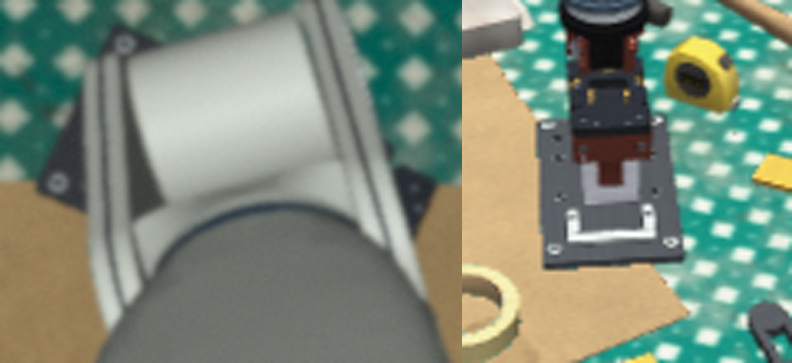

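Run:
```python
from h import *
O=np.array([.5123,.2487,.003]);u=np.array([.3795,.9252,0]);v=np.array([-.9252,.3795,0])
for n,x,y,z in [("rear bottom",-88,25,47),("",-88,-25,47),("rear top of",-88,25,97),("",-88,-25,97),("bar rear ends",-91,30,20),("",-91,-30,20)]:
    p=proj("scene",O+x*1e-3*u+y*1e-3*v+[0,0,z*1e-3]);print(n,((p-[190,130])*3.3+[462,0]).round(1))
im=bot.get_image("scene")["pixels"][170:220,205:275];cv2.imwrite("pics/b2.png",cv2.resize(im,None,fx=8,fy=8,interpolation=2))
```

```text
rear bottom [582. 204.]
 [637.2 201. ]
rear top of [579.8 160.5]
 [636.4 157.6]
bar rear ends [577.8 229.1]
 [643.4 225.4]
```

View pics/b2.png

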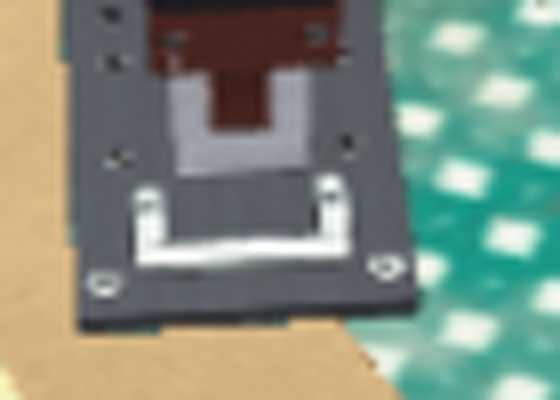

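```bash
python3 -m creep '-.0015 0 0 0;0 0 .012 0;0 0 .012 0;0 0 .006 0;0 0 .003 0;0 0 .002 0;0 0 0 0;0 0 0 0;0 0 0 0;0 0 0 0'
```

```text
time_s: 11.65
tool_pos: [0.4803, 0.1741, 0.1218]
tool_rot: [-180.0, -0.0, -22.3]
ft_force: [-0.1, -0.3, -3.5]
width: 0.0136
grip_force: 44.9
```

```bash
python3 -m creep '0 0 .001 0;0 0 .0005 0;0 0 0 0;0 0 0 0;0 0 0 0;0 0 0 0;0 0 0 0;0 0 0 0;0 0 0 0;0 0 0 0'
```

```text
time_s: 12.9
tool_pos: [0.4804, 0.1741, 0.1216]
tool_rot: [-180.0, -0.0, -22.3]
ft_force: [-4.1, -0.6, 15.2]
width: 0.0133
grip_force: 45.0
```

```bash
python3 -m creep '0 0 0 0;0 0 0 0;0 0 0 0;0 0 0 0;0 0 -.01 0;0 0 -.02 0;0 0 -.04 0;0 0 -.04 -10;0 0 0 -10.6;0 0 0 -10.6' 0.5 && python3 -m creep '0 0 0 -10.6;0 0 0 -10.6;0 0 0 -10.6;0 0 0 -10.6;0 0 0 -10.6;0 0 0 -10.6;0 0 0 -10.6;0 0 0 -4.2;0 0 0 0;0 0 0 0' 1
python3 go.py .4303 .0066 .082 87.3
python3 - <<'E'
from h import *
a=bot.get_image("top")["pixels"][160:270,120:260];b=bot.get_image("scene")["pixels"][130:240,190:290]
cv2.imwrite("pics/b3.png",np.hstack([cv2.resize(i,None,fx=s,fy=s,interpolation=2) for i,s in((a,3.3),(b,3.3))]))
E
```

```text
time_s: 14.15
tool_pos: [0.4805, 0.1741, 0.2316]
tool_rot: [-180.0, -0.1, 9.2]
ft_force: [0.0, 0.5, -0.4]
width: 0.0436
grip_force: 0.0
time_s: 15.4
tool_pos: [0.4802, 0.174, 0.2305]
tool_rot: [180.0, -0.0, 87.2]
ft_force: [0.3, -1.3, 0.6]
width: 0.088
grip_force: 0.0
turn -0.12 then shift [-0.1696 -0.042   0.1485] F [ 0.3 -1.3  0.6]
```

```bash
python3 -m creep '-.0565 -.014 .02 0;-.0565 -.014 .02 0;-.0566 -.014 .02 0;0 0 .035 0;0 0 .03 0;0 0 .015 0;0 0 .007 0;0 0 0 0;0 0 0 0;0 0 0 0'
python3 go.py .4303 .0066 .082 87.3
```

```text
time_s: 16.75
tool_pos: [0.4306, 0.0067, 0.0838]
tool_rot: [179.9, -0.0, 87.3]
ft_force: [-0.2, 0.3, 0.1]
width: 0.0875
grip_force: 0.0
turn -0.02 then shift [-0.0002 -0.0003  0.0018] F [-0.2  0.3  0.1]
```

View pics/b3.png

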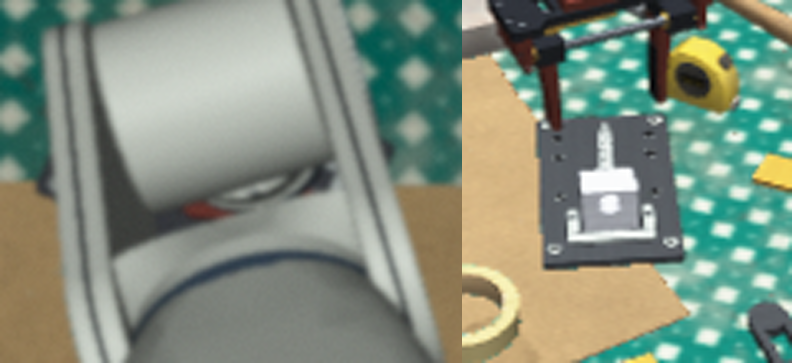

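Run:
```python
from h import *
t=cv2.imread("pics/top0.png")
cv2.imwrite("pics/pads.png",np.hstack([cv2.resize(t[v-20:v+20,u-20:u+20],None,fx=10,fy=10,interpolation=2) for u,v in((284,247),(210,144))]))
```

```text
(no output)
```

View pics/pads.png

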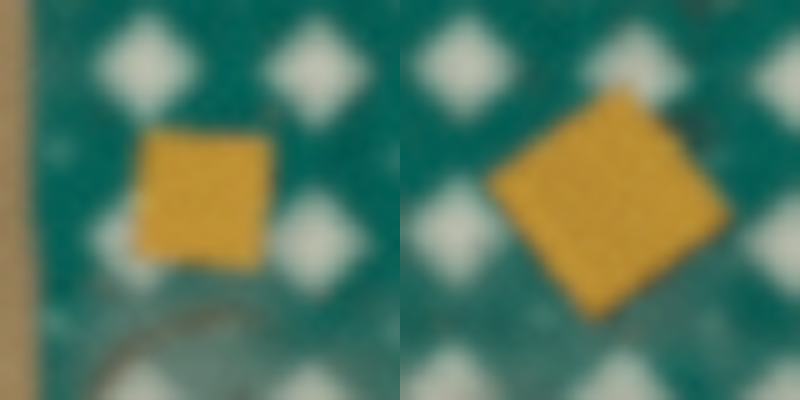

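The brass candidates are (284,247), about 13 px or 30 mm wide, and (210,144), about 17 px or 40 mm. The first is the smaller, so it is the pad and I'm gripping it.

```bash
python3 -m creep '0 0 .0012 0;0 0 0 0;0 0 0 0;0 0 0 0;0 0 0 0;0 0 0 0;0 0 0 0;0 0 0 0;0 0 -.005 0;0 0 -.005 0' 0 25
python3 go.py .4948 .2061 .117 67.7
```

```text
time_s: 18.0
tool_pos: [0.4302, 0.0066, 0.0923]
tool_rot: [-180.0, 0.0, 87.3]
ft_force: [0.5, 0.1, -0.2]
width: 0.0295
grip_force: 25.0
turn 19.57 then shift [ 0.2091 -0.0159 -0.0247] F [ 0.5  0.1 -0.2]
```

```bash
python3 -m creep '0 0 -.045 9.8;0 0 -.045 9.8;.0523 -.004 0 0;.0523 -.004 0 0;.0523 -.004 0 0;.0522 -.0039 0 0;0 0 .025 0;0 0 .02 0;0 0 0 0;0 0 0 0'
python3 go.py .4948 .2061 .1175 67.7
```

```text
time_s: 19.25
tool_pos: [0.4952, 0.2061, 0.1377]
tool_rot: [180.0, -0.0, 67.7]
ft_force: [0.2, 0.2, -1.0]
width: 0.0299
grip_force: 25.0
turn -0.04 then shift [-0.0001 -0.0004  0.0202] F [ 0.2  0.2 -1. ]
```

```bash
python3 -m creep '0 0 .01 0;0 0 .006 0;0 0 .002 0;0 0 .0015 0;0 0 .0005 0;0 0 0 0;0 0 0 0;0 0 0 0;0 0 0 0;0 0 0 0'
```

```text
time_s: 20.5
tool_pos: [0.495, 0.2061, 0.117]
tool_rot: [180.0, -0.0, 67.7]
ft_force: [-0.4, 0.8, 0.0]
width: 0.0298
grip_force: 25.0
```

```bash
python3 -m creep '0 0 .0005 0;0 0 .0005 0;0 0 0 0;0 0 0 0;0 0 0 0;0 0 0 0;0 0 0 0;0 0 0 0;0 0 0 0;0 0 0 0'
```

```text
time_s: 21.75
tool_pos: [0.4949, 0.2061, 0.1169]
tool_rot: [180.0, -0.0, 67.7]
ft_force: [-3.6, -1.9, 11.2]
width: 0.0295
grip_force: 25.0
```

```bash
python3 -m creep '0 0 0 0;0 0 0 0;0 0 0 0;0 0 -.005 0;0 0 -.02 0;0 0 -.04 0;0 0 -.04 5.2;0 0 0 5.2;0 0 0 0;0 0 0 0' 0.6
python3 go.py .5407 -.1566 .088 57.3
```

```text
time_s: 23.0
tool_pos: [0.4946, 0.2059, 0.2206]
tool_rot: [-180.0, 0.0, 57.4]
ft_force: [0.4, -0.5, -0.1]
width: 0.0524
grip_force: 0.0
turn 0.06 then shift [-0.2802  0.2347  0.1326] F [ 0.4 -0.5 -0.1]
```

```bash
python3 -m creep '-.0467 .0391 0 0;-.0467 .0391 0 0;-.0467 .0391 0 0;-.0467 .0391 0 0;-.0467 .0391 0 0;-.0467 .0392 0 0;0 0 .05 0;0 0 .04 0;0 0 .03 0;0 0 .01 0' 0.85 && python3 -m creep '0 0 .0025 0;0 0 0 0;0 0 0 0;0 0 0 0;0 0 0 0;0 0 0 0;0 0 0 0;0 0 0 0;0 0 0 0;0 0 0 0' 0 45
python3 go.py .5294 .2903 .16 67.7
```

```text
time_s: 24.25
tool_pos: [0.5394, -0.1562, 0.0886]
tool_rot: [-179.8, 0.1, 57.3]
ft_force: [0.0, -0.0, -0.1]
width: 0.0745
grip_force: 0.0
time_s: 25.5
tool_pos: [0.5412, -0.1565, 0.0894]
tool_rot: [179.9, -0.0, 57.3]
ft_force: [-0.8, 1.4, 7.3]
width: 0.04
grip_force: 44.0
turn -10.43 then shift [ 0.4089 -0.1805 -0.0706] F [-0.8  1.4  7.3]
```

```bash
python3 -m creep '0 0 -.03 0;0 0 -.04 -5.2;0 0 -.05 -5.2;.0511 -.0226 0 0;.0511 -.0226 0 0;.0511 -.0226 0 0;.0511 -.0226 0 0;.0511 -.0226 0 0;.0511 -.0226 0 0;.0511 -.0226 0 0' && python3 -m creep '.0511 -.0226 0 0;0 0 .03 0;0 0 .03 0;0 0 .02 0;0 0 0 0;0 0 0 0;0 0 0 0;0 0 0 0;0 0 0 0;0 0 0 0'
python3 go.py .5294 .2903 .103 67.7
```

```text
time_s: 26.75
tool_pos: [0.5299, 0.2362, 0.2084]
tool_rot: [-180.0, 0.0, 67.7]
ft_force: [1.1, -0.1, -2.2]
width: 0.0403
grip_force: 44.0
time_s: 28.0
tool_pos: [0.529, 0.2903, 0.1287]
tool_rot: [180.0, -0.0, 67.7]
ft_force: [0.0, 0.3, -3.4]
width: 0.0403
grip_force: 44.0
turn -0.03 then shift [0.0001 0.0004 0.0257] F [ 0.   0.3 -3.4]
```

```bash
python3 -m creep '0 0 .01 0;0 0 .008 0;0 0 .003 0;0 0 .0015 0;0 0 .001 0;0 0 .0005 0;0 0 0 0;0 0 0 0;0 0 0 0;0 0 0 0'
```

```text
time_s: 29.25
tool_pos: [0.529, 0.2903, 0.1045]
tool_rot: [180.0, -0.0, 67.7]
ft_force: [0.1, 0.0, -2.4]
width: 0.0402
grip_force: 44.0
```

```bash
python3 -m creep '0 0 .0005 0;0 0 .0005 0;0 0 .0005 0;0 0 0 0;0 0 0 0;0 0 0 0;0 0 0 0;0 0 0 0;0 0 0 0;0 0 0 0'
```

```text
time_s: 30.5
tool_pos: [0.529, 0.2904, 0.1044]
tool_rot: [180.0, -0.0, 67.7]
ft_force: [-3.8, -3.0, 11.0]
width: 0.04
grip_force: 44.0
```

```bash
python3 -m creep '0 0 0 0;0 0 0 0;0 0 0 0;0 0 -.005 0;0 0 -.02 0;0 0 -.04 0;0 0 -.04 -8.4;0 0 0 -8.4;0 0 0 0;0 0 0 0' 0.75
python3 go.py .549 -.0258 .083 84.5
python3 - <<'E'
from m import *
for a in [(235,32),(300,158)]: print(at("scene",*S(*a),.008))
E
```

```text
time_s: 31.75
tool_pos: [0.5287, 0.2902, 0.2082]
tool_rot: [-180.0, 0.0, 84.3]
ft_force: [-0.3, 0.6, 0.4]
width: 0.0658
grip_force: 0.0
turn -0.19 then shift [-0.3126  0.0505  0.1252] F [-0.3  0.6  0.4]
[0.55937836 0.02781369 0.008     ]
[ 0.53967062 -0.08586409  0.008     ]
```

```bash
python3 -m creep '-.0521 .0084 0 1.2;-.0521 .0084 0 0;-.0521 .0084 0 0;-.0521 .0084 0 0;-.0521 .0084 0 0;-.0521 .0085 0 0;0 0 .05 0;0 0 .04 0;0 0 .02 0;0 0 0 0' 0.85
python3 go.py .549 -.0265 .083 83
python3 - <<'E'
from h import *
crop("scene","st1.png",225,180,325,280,6)
E
```

```text
time_s: 33.0
tool_pos: [0.5422, -0.026, 0.0961]
tool_rot: [-179.7, 0.0, 83.2]
ft_force: [-0.4, 0.5, 1.1]
width: 0.0745
grip_force: 0.0
turn 0.17 then shift [0.0003 0.0068 0.0131] F [-0.4  0.5  1.1]
```

View pics/st1.png

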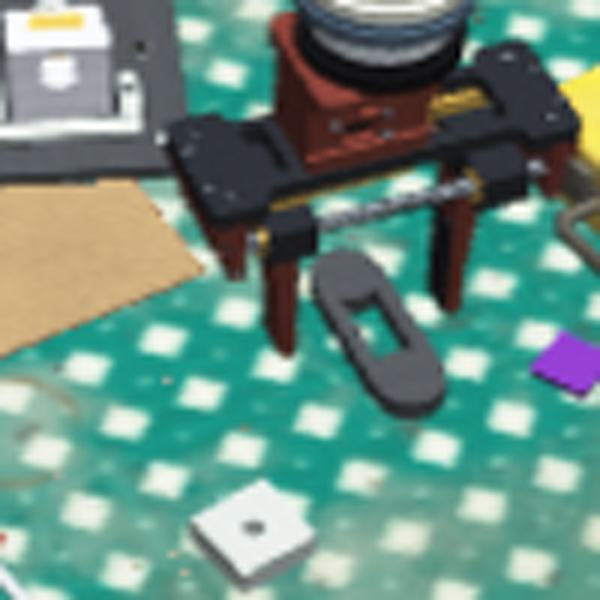

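```bash
python3 -m creep '0 .0068 .004 0;0 0 .006 0;0 0 .003 0;0 0 0 0;0 0 0 0;0 0 0 0;0 0 0 0;0 0 0 0;0 0 0 0;0 0 0 0' 
python3 -m creep '0 0 0 0;0 0 0 0;0 0 0 0;0 0 0 0;0 0 0 0;0 0 0 0;0 0 0 0;0 0 0 0;0 0 0 0;0 0 0 0' 0 45
```

```text
time_s: 34.3
tool_pos: [0.5503, -0.0268, 0.085]
tool_rot: [-180.0, 0.0, 83.3]
ft_force: [0.1, -1.5, -0.4]
width: 0.0745
grip_force: 0.0
time_s: 35.55
tool_pos: [0.5502, -0.0268, 0.085]
tool_rot: [-180.0, 0.0, 83.3]
ft_force: [-0.8, -0.7, 0.4]
width: 0.0356
grip_force: 45.0
```

```bash
python3 -m creep '0 0 -.03 0;0 0 -.05 7.8;0 0 -.05 7.8;0 0 0 0;0 0 0 0;0 0 0 0;0 0 0 0;0 0 0 0;0 0 0 0;0 0 0 0'
python3 go.py .5123 .2487 .18 67.7
```

```text
time_s: 36.8
tool_pos: [0.5503, -0.0268, 0.2149]
tool_rot: [-180.0, 0.0, 67.7]
ft_force: [0.0, -0.2, -3.5]
width: 0.0355
grip_force: 45.0
turn -0.03 then shift [ 0.2404 -0.1397  0.0349] F [ 0.  -0.2 -3.5]
```

```bash
python3 -m creep '.0481 -.0279 0 0;.0481 -.0279 0 0;.0481 -.0279 0 0;.0481 -.028 0 0;.048 -.028 0 0;0 0 .02 0;0 0 .013 0;0 0 0 0;0 0 0 0;0 0 0 0'
python3 go.py .5123 .2487 .18 67.7
python3 - <<'E'
from h import *
crop("scene","st2.png",200,130,275,205,8)
O=np.array([.5123,.2487,.003]);u=np.array([.3795,.9252,0]);v=np.array([-.9252,.3795,0])
for n,x,y,z in [("studtop",0,0,72),("bar",-91,30,20),("",-91,-30,20),("strap near end bottom",-55,0,94),("side y+",-37,18,106),("side y-",-37,-18,106),("pad centre",-46,0,38),("blk+",25,20,38),("blk-",25,-20,38)]:
    p=proj("scene",O+x*1e-3*u+y*1e-3*v+[0,0,z*1e-3]);print(n,((p-[200,130]+.5)*8-.5).round(1))
E
```

```text
time_s: 38.05
tool_pos: [0.513, 0.2483, 0.1826]
tool_rot: [180.0, -0.0, 67.6]
ft_force: [-0.7, 0.2, -3.5]
width: 0.0357
grip_force: 45.0
turn -0.09 then shift [ 0.0001 -0.0008  0.0026] F [-0.7  0.2 -3.5]
studtop [266.3 298.6]
bar [204.1 558.9]
 [363.1 550. ]
strap near end bottom [272.8 340.3]
side y+ [220.8 287.6]
side y- [317.4 282.8]
pad centre [275.6 442.3]
blk+ [214.7 331.9]
blk- [315.8 326.8]
```

View pics/st2.png

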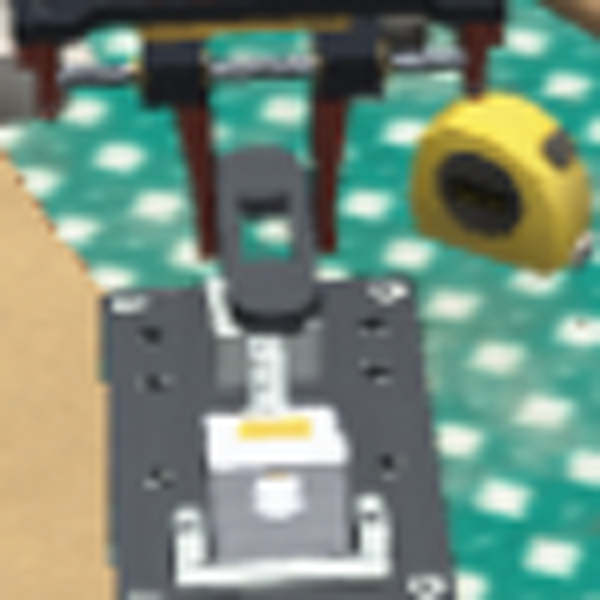

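```bash
python3 -m creep '0 -.0008 0 0;0 0 .006 0;0 0 .006 0;0 0 .006 0;0 0 .006 0;0 0 .006 0;0 0 0 0;0 0 0 0;0 0 0 0;0 0 0 0' && python3 -m creep '0 0 .006 0;0 0 .006 0;0 0 .006 0;0 0 .003 0;0 0 .002 0;0 0 .0015 0;0 0 0 0;0 0 0 0;0 0 0 0;0 0 0 0'
```

```text
time_s: 39.35
tool_pos: [0.5118, 0.249, 0.1522]
tool_rot: [180.0, -0.0, 67.7]
ft_force: [0.7, -0.2, -3.7]
width: 0.0355
grip_force: 45.0
time_s: 40.6
tool_pos: [0.5117, 0.249, 0.1276]
tool_rot: [180.0, -0.0, 67.7]
ft_force: [-0.3, -0.1, -2.6]
width: 0.0351
grip_force: 45.0
```

```bash
python3 -m creep '0 0 .0006 0;0 0 .0006 0;0 0 .0004 0;0 0 0 0;0 0 0 0;0 0 0 0;0 0 0 0;0 0 0 0;0 0 0 0;0 0 0 0'
```

```text
time_s: 41.85
tool_pos: [0.5117, 0.249, 0.126]
tool_rot: [-180.0, -0.0, 67.7]
ft_force: [-2.1, -0.9, 1.2]
width: 0.0355
grip_force: 45.0
```

```bash
python3 -m creep '0 0 0 0;0 0 0 0;0 0 0 0;0 0 -.005 0;0 0 -.02 0;0 0 -.04 0;0 0 -.03 0;0 0 0 0;0 0 0 0;0 0 0 0' 0.7
python3 go.py .424 -.209 .083 67.7
```

```text
time_s: 43.1
tool_pos: [0.5111, 0.2487, 0.2197]
tool_rot: [-179.9, 0.1, 67.7]
ft_force: [0.5, 0.2, 0.2]
width: 0.0616
grip_force: 0.0
turn -0.03 then shift [-0.4565  0.0931  0.1367] F [0.5 0.2 0.2]
```

```bash
python3 -m creep '-.0571 .0116 0 0;-.0571 .0116 0 0;-.0571 .0116 0 0;-.0571 .0116 0 0;-.0571 .0116 0 0;-.0571 .0117 0 0;-.057 .0117 0 0;-.0569 .0117 0 0;0 0 .04 0;0 0 .04 0' 0.85 && python3 -m creep '0 0 .03 0;0 0 .02 0;0 0 .005 0;0 0 0 0;0 0 0 0;0 0 0 0;0 0 0 0;0 0 0 0;0 0 0 0;0 0 0 0'
python3 go.py .424 -.209 .083 67.7
```

```text
time_s: 44.35
tool_pos: [0.4239, -0.2098, 0.1395]
tool_rot: [180.0, 0.0, 67.5]
ft_force: [-0.5, 0.3, -0.7]
width: 0.0747
grip_force: 0.0
time_s: 45.6
tool_pos: [0.4244, -0.2087, 0.0859]
tool_rot: [180.0, 0.0, 67.7]
ft_force: [0.3, -0.5, 0.0]
width: 0.0747
grip_force: 0.0
turn -0.03 then shift [-0.0004 -0.0002  0.0029] F [ 0.3 -0.5  0. ]
```

```bash
python3 -m creep '0 0 .0025 0;0 0 0 0;0 0 0 0;0 0 0 0;0 0 0 0;0 0 0 0;0 0 0 0;0 0 -.03 0;0 0 -.05 0;0 0 -.05 0' 0 35
python3 go.py .5118 .249 .17 67.7
```

```text
time_s: 46.85
tool_pos: [0.424, -0.2085, 0.2145]
tool_rot: [-179.9, -0.0, 67.7]
ft_force: [1.2, -0.1, -0.5]
width: 0.0421
grip_force: 35.0
turn -0.03 then shift [ 0.4566 -0.0923  0.0445] F [ 1.2 -0.1 -0.5]
```

```bash
python3 -m creep '.0571 -.0115 0 0;.0571 -.0115 0 0;.0571 -.0115 0 0;.0571 -.0115 0 0;.0571 -.0115 0 0;.0571 -.0116 0 0;.057 -.0116 0 0;.057 -.0116 0 0;0 0 .02 0;0 0 .01 0' && python3 -m creep '0 0 .008 0;0 0 0 0;0 0 0 0;0 0 0 0;0 0 0 0;0 0 0 0;0 0 0 0;0 0 0 0;0 0 0 0;0 0 0 0'
python3 go.py .5118 .249 .172 67.7
python3 - <<'E'
from h import *
im=bot.get_image("scene")["pixels"];cv2.imwrite("pics/w1.png",im)
O=np.array([.5118,.249,0]);a=np.linspace(0,6.283,60);p=proj("scene",O+np.c_[.022*np.cos(a),.022*np.sin(a),0*a+.097])
print("pred top rim box",p.min(0).round(1),p.max(0).round(1));
hsv=cv2.cvtColor(im,cv2.COLOR_BGR2HSV);x0,y0=p.min(0).astype(int)-8;x1,y1=p.max(0).astype(int)+12
for r in hsv[y0:y1,x0:x1]: print("".join("#" if q[1]<45 and q[2]>170 else "+" if q[1]<60 and q[2]>110 else "-" if q[1]>120 else "." for q in r))
print(x0,y0)
E
```

```text
time_s: 48.1
tool_pos: [0.5116, 0.2491, 0.1823]
tool_rot: [-179.9, 0.1, 67.7]
ft_force: [-1.7, 0.2, -0.8]
width: 0.0421
grip_force: 35.0
time_s: 49.35
tool_pos: [0.5125, 0.2488, 0.1754]
tool_rot: [-180.0, -0.0, 67.7]
ft_force: [0.2, -0.1, -0.8]
width: 0.042
grip_force: 35.0
turn -0.03 then shift [-0.0001 -0.0007  0.0034] F [ 0.2 -0.1 -0.8]
pred top rim box [225.2 156.8] [239.7 165.4]
.---.---...----.-----...----------
+---.---.------------.+.--.-------
.---.---.-.....------.+.--.-------
----..--...####.-------.--.-------
-----.--..+#####.------.----------
-..-..--..#####..------.--.-------
.###++--....+++.-------.--.+##..--
#####+--.......--------.--#####.--
#####+.-............---.-.+###+---
..+#++.-....+#######..-.-.--...---
.......-...###########..-.--------
.......-.##############.-.-------.
.....#+-.#####+++++####.-.-----.+#
---..#+--#####..--+####+-.-----.##
---..#+--#####....#####.-.-----.##
----..+-.+############++.+.-----..
.-----..+++##########+####..-.....
.-----..+#++++####++++.+.....+++++
+++++...+#+..++++++..++......+++##
++.......++....+++...++.......+#+.
++.............##+...#+...........
.........++...+##+...#+...........
.........++...####+..+++..........
..............####+..++.....+.++..
..............####+..++...........
.............+####+...+...........
.............+#####...............
.............++####.........+.....
.............+#####...............
217 148
```

```bash
python3 -m creep '0 -.0005 0 0;0 0 .006 0;0 0 .006 0;0 0 .006 0;0 0 .006 0;0 0 .006 0;0 0 .004 0;0 0 .002 0;0 0 0 0;0 0 0 0'
```

```text
time_s: 50.65
tool_pos: [0.5121, 0.249, 0.1396]
tool_rot: [180.0, -0.0, 67.7]
ft_force: [-0.8, 0.4, -0.9]
width: 0.0421
grip_force: 35.0
```

```bash
python3 -m creep '0 0 .0015 0;0 0 .0007 0;0 0 .0005 0;0 0 .0005 0;0 0 .0005 0;0 0 0 0;0 0 0 0;0 0 0 0;0 0 0 0;0 0 0 0'
```

```text
time_s: 51.9
tool_pos: [0.512, 0.249, 0.1363]
tool_rot: [180.0, -0.0, 67.7]
ft_force: [-2.1, -0.9, 6.2]
width: 0.0418
grip_force: 35.0
```

```bash
python3 -m creep '0 0 0 0;0 0 0 0;0 0 0 0;0 0 -.005 0;0 0 -.02 0;0 0 -.05 0;0 0 -.05 0;-.05 .01 0 0;-.05 .01 0 0;-.05 .01 0 0' 0.75 && python3 -m creep '-.055 .01 0 0;-.055 .01 0 0;-.055 .01 0 0;-.055 .01 0 0;0 0 0 0;0 0 0 0;0 0 0 0;0 0 0 0;0 0 0 0;0 0 0 0'
python3 - <<'E'
from h import *
a=bot.get_image("top")["pixels"];b=bot.get_image("scene")["pixels"]
cv2.imwrite("pics/fin.png",np.hstack([cv2.resize(i,(400,400),interpolation=2) for i in (a[170:250,145:225],b[140:210,200:270])]))
E
```

```text
time_s: 53.15
tool_pos: [0.4823, 0.0975, 0.2612]
tool_rot: [179.9, -0.0, 67.7]
ft_force: [0.2, 0.1, 0.1]
width: 0.066
grip_force: 0.0
time_s: 54.4
tool_pos: [0.4363, -0.1195, 0.2607]
tool_rot: [-180.0, -0.0, 67.7]
ft_force: [-0.4, -0.2, 0.7]
width: 0.0661
grip_force: 0.0
```

View pics/fin.png

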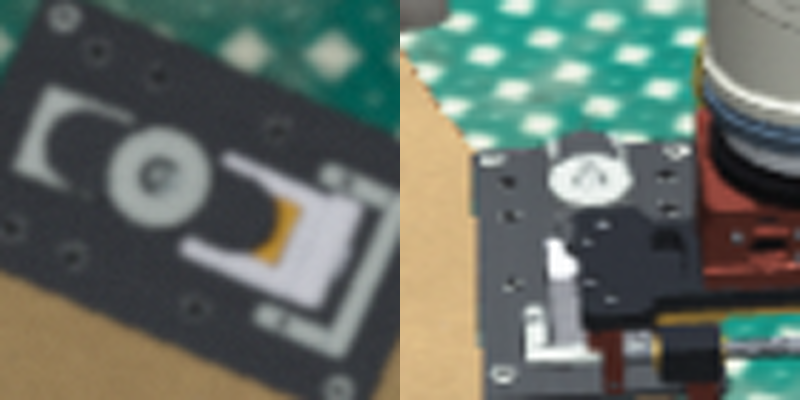

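Run:
```python
from h import *
O=np.array([.5123,.2487]);u=np.array([.3795,.9252]);v=np.array([-.9252,.3795])
for n,x,y,z in [("foot front",228,155,.035),("foot front",188,245,.035),("washer",160,176,.061),("block far",50,90,.041),("block far",15,170,.041)]:
    d=at("top",145+(x+.5)/5-.5,170+(y+.5)/5-.5,z)[:2]-O;print(n,(d@u*1e3).round(1),(d@v*1e3).round(1))
```

```text
foot front -18.3 -23.3
foot front -19.2 21.0
washer 0.1 -0.5
block far 64.9 -17.6
block far 63.5 21.4
```

```bash
python3 -c "
from plant import bot
print(bot.finish_job())"
```

```text
the job is handed in; nothing more can be done
None
```

I handed the job in at about 54 s. The bracket is in the nest, with the pad on its foot, the middle block past the stud, the strap over both and the washer over the stud. The last camera check put the bracket, block and washer within about 1.5 mm of plan, but the hand-in returned no verdict.

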